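Close and bolt a loaded drilling jig

TASK

The drilling jig on the table has a brass bush in its nest; close it ready for drilling. Its sliding bolt has been left shot and is in the way, so push the bolt back clear, push the raised leaf over until it lies fully down above the bush, then push the bolt fully home over the leaf's tongue. Only push with the fingertips: grip or lift nothing, leave the bush seated in its nest, and do not disturb the loose things round the jig.

Things in the scene. Friction and masses are not known exactly. Their poses are not given: they have to be found in the camera images.
- jig: the drilling jig, a heavy steel fixture that does not move. Origin: on the table under the centre of the nest (round recess holding the bush); z up; hinge of the leaf at its +y end, bolt at its -y end. In its frame, mm: base plate x +-55, y -134 to 72, 12 thick; nest block 46 x 46, top at z 30; two thin rest posts at x +-26, y -29.5, up to z 54
- bolt_housing (a point): centre of the flat top of the block that guides the bolt, jig frame (0, -98, 79) mm, axes as the jig's; the top is 40 (x) by 58 (y) mm, small screw heads on it rise 2.5 mm
- nest (a point): centre of the floor of the nest's recess (33.5 mm across, 7 mm deep), jig frame (0, 0, 23) mm; axes as the jig's
- leaf_hinge (a point): middle of the leaf's hinge axis, jig frame (0, 55, 59) mm; axes as the jig's; the axis is the jig's x
- leaf (a joint): angle of the aluminium leaf, rad: 0 = fully down on its stop, level above the bush; pi/2 = upright; 1.95 = leaning back on its stop. At 0 it runs from the hinge to the jig's -y, upper face at z 64 mm of the jig. Stiff hinge (0.25 N m of friction): the leaf stays at any angle and must be pushed all the way, about 3 to 5 N near its end
- leaf_face (a point): point on the leaf's outer face (upper when closed), on its centre line, 90 mm from the hinge axis; its z points out of the face, its -y to the free end. Leaf: 10 mm thick, axis at mid thickness; plate 64 mm wide to 92 mm from the axis, then a tongue 28 mm wide to 108 mm. A drill bush 29 mm across stands 4 mm proud of this face, centred 55 mm from the axis
- bolt (a joint): travel of the flat steel bolt along the jig's +y, m: 0 = fully withdrawn, 0.026 = fully home (stops at both ends). Home, its nose lies 12 mm over the leaf's tongue, 2 mm above it; below 0.014 it is clear of the tongue. If shot, it blocks the leaf from closing. 2 N of friction; it stays where it is left
- bolt_knob (a point): on the axis of the bolt's knob, an upright steel button 14 mm across that stands 21 mm above the housing's top; this point is 10 mm below the knob's top, at jig frame (0, -112 + 1000 q, 90) mm for bolt value q in m. Push its side towards the jig's -y to withdraw the bolt, towards +y to shoot it
- bush: the brass bush in the nest, flange (32 mm) down, 29 mm tall, its top at z 52 in the jig frame; loose. Origin: centre of its upper end face; its own z axis points down. Must stay seated
- bush_spare_a: spare brass bush, loose, standing on the table beside the jig on its -x side, flange (32 mm) up, 29 mm tall; origin at the centre of its underside
- bush_spare_b: another spare brass bush like it
- hex_key: black hex key, 88 x 33 x 7 mm, loose, on the table beside the jig on its +x side; origin at the centre of its underside
- spanner: small ring and open spanner, 186 x 26 x 9 mm, loose, lying on the table to the robot's left
- castor_black: black castor lying on its side, 84 x 50 x 33 mm, loose, near the right edge of the table
- insulating_tape: roll of black tape, 55 mm across, 19 mm high, loose, near the right edge of the table
- tape_measure: tape measure, 82 x 32 x 65 mm, loose, near the right edge of the table

How it is judged:
By the outcome, as a careful person would: the job done as asked, in the order asked, and still so for the second after the job is handed in, with the robot touching nothing.
It also fails if it takes over 51 s, if anything falls off the work surface, if the arm or the gripper's body presses on something with over 40 N, if the wrist force passes 120 N, or if a joint passes its speed limit or range.

ROBOT

A 6-joint arm with a two-finger parallel gripper is mounted at the origin on the work surface; the furniture and walls round the work are solid. World frame = base frame: x ahead of the robot, y to its left, z up, the work surface at z = 0. Lengths are in m, angles in rad, forces in N, time in s.
With the tool pointing down it reaches from about 0.35 to 0.975 m from the base axis. Payload 4.9 kg.
Tool frame: the origin (TCP) lies midway between the tips of the shut fingers; the grasp point (between the pads) lies 19 mm behind it; z points along the fingers, y is the line along which they close (so a half turn about z gives the same grasp; the last joint's range is limited). The gripper opens to 85 mm and grips with 20 to 120 N. Pads are 22 mm wide; open, the fingers measure 114 mm over their backs; the gripper's body (76 mm by 85 mm) begins 54 mm behind the grasp point. The pads swing forward as they close: fully open they stand 13 mm farther back than shut.
Start: joints at [1.037, 0.053, 1.613, -0, 1.476, -0.119], TCP at [0.252, 0.572, 0.208] pointing down, gripper open.
Joint ranges: [-3.01, 3.01], [-1.01, 2.22], [0.06, 2.58], [-1.02, 4.17], [0.09, 2.62], [-3.14, 3.14]. Speed limits (rad/s): [2.57, 2.57, 3.14, 3.14, 3.14, 3.14].

INTERFACE

Orientations are given as a rotation vector (axis times angle).
In Python, from station import ctrl gives the robot as it stands. The module is installed in compiled form; this text tells all that it offers.
- The arm moves only by the shell command python3 -m handwheel 'ROWS' [OPENING] [FORCE]. ROWS is JSON, a list of rows, each a list of 2 entries, a list of its own where there are three numbers: the shift along the tool's x, y, z in cm, then the turn, a rotation vector about the tool's x, y, z in rad. In form: [[[tx, ty, tz], [ax, ay, az]], ...]. A call has 1 to 5 rows; each row is the pose to reach, as a shift and turn from the pose commanded when the call began, along the tool's axes at that moment; what a row does not reach only later rows make up. A row lasts 1/8 s, in which the tool goes at most 62.5 mm and 10.7 degrees, less where a joint would pass 70% of its speed; a pose out of reach is approached as far as the arm can. A call with a gripper value outside its range is refused whole. OPENING is the gripper's target within -1 to 1 (shut at 1, half-way at 0, fully open at -1), set as the call begins (- or left out, the last holds). The fingers move at their own pace and stop on an object; FORCE is the grip in N (left out, the last holds). Time passes only in rows, so rows that repeat a pose let the fingers close. It gives the time, the measured TCP pose, the force, the opening and the grip force at its end, in the units of the state.
- ctrl.get_obs(): the state, without advancing time (a new reading comes with each control period).
- ctrl.get_image(name): name is "scene" or "side" or "wrist"; returns the picture (400x640x3 uint8, blue, green, red); there is no depth.
- ctrl.calibration(name): a dict with "fx", "fy", "cx", "cy" (pixels), "k1" (the pictures are not rectified: a ray, as slopes to the right and down, at radius r is drawn at 1 + k1 r^2 times it, then the intrinsics apply), "R" (3x3) and "t" (3): a world point X has camera coordinates R X + t. Camera axes: x right, y down, z forward; pixel columns grow to the right and rows downward; lengths in m; the calibration is good to about 2 mm. A picture is of the moment at which its call begins: read the wrist's pose just before it. calibration takes no time and is no camera call; for the wrist camera it gives the pose at the moment of the call.
- ctrl.finish_job(): hands the job in; it is judged then, once.
Trained networks look in the newest picture that a camera, given by its name, has taken for a name from the list of things; names that differ only in an ending like _2 or _b are one class to them, and where a whole thing is asked for, a point or a joint stands for the part that bears it (a point fixed in the world has none). Each returns a list of dicts, best first, with "score" (0 to 1); they miss things now and then, are a little off and sometimes report something else, mostly with a low value. They report only what shows in the picture. A call takes as long as a camera call.
- ctrl.look_for(camera, query): "position" ([column, row] in pixels, amid what is visible of it).
- ctrl.landmark_of(camera, query): "position" ([column, row] in pixels: a listed point, or the origin of a listed thing).
The state is a dict: "t": time; "q": joint angles; "dq": joint speeds; "effort": joint torques, N m; "tool_pos": TCP position; "tool_rot": TCP orientation; "contact_force": force on the tool from outside, world axes, zero at the start; "wrist_torque": the same for the moment, N m; "opening": finger opening in m; "grip_force": force on a finger pad.
Only numpy, scipy, OpenCV 4.12 (cv2) and the standard library are available. Lean on these libraries where they do the work, as an engineer would, in place of code of your own. Each camera call takes 0.05 s, during which the arm holds its last target. There are 200 camera calls.

## Working session

There is one attempt and no reset: what is moved stays moved. The work goes in short steps, Python scripts to look and compute and a shell command to move; the robot and the scene stay as the last step left them, time stands still between calls to the robot, and variables do not carry over. Pictures are saved under pics/ and viewed, at most 10 in all, crops included, and the job is handed in when it is done.

```bash
mkdir -p pics; cat > h.py <<'E'
import numpy as np, cv2
from scipy.spatial.transform import Rotation as Ro
from station import ctrl
def ray(cal,p):
    d=np.array([(p[0]-cal["cx"])/cal["fx"],(p[1]-cal["cy"])/cal["fy"]]);u=d.copy()
    for _ in range(20): u=d/(1+cal["k1"]*(u@u))
    R=np.array(cal["R"]);t=np.array(cal["t"]);v=R.T@np.r_[u,1]
    return -R.T@t,v/np.linalg.norm(v)
def proj(cal,X):
    c=np.array(cal["R"])@np.asarray(X,float)+cal["t"];u=c[:2]/c[2];u=u*(1+cal["k1"]*(u@u))
    return np.array([cal["fx"]*u[0]+cal["cx"],cal["fy"]*u[1]+cal["cy"]])
def tri(obs):
    A=0;b=0
    for o,v in obs: P=np.eye(3)-np.outer(v,v);A=A+P;b=b+P@o
    return np.linalg.solve(A,b)
def onz(o,v,z): return o+v*(z-o[2])/v[2]
E
python3 - <<'E'
from h import *
ob=ctrl.get_obs();print(ob["t"],ob["tool_pos"],ob["tool_rot"],ob["contact_force"])
for n in ["scene","side"]:
    cv2.imwrite(f"pics/{n}0.png",ctrl.get_image(n))
    c=ctrl.calibration(n);print(n,-np.array(c["R"]).T@c["t"])
    for q in ["bolt_housing","nest","leaf_hinge","leaf_face","bolt_knob","jig","bush"]:
        print(q,[(np.round(r["position"],1),round(r["score"],2)) for r in ctrl.landmark_of(n,q)[:2]])
E
```

```text
0.0 [0.25152593 0.57142149 0.20684355] [-0.64677241 -3.07360883  0.0030992 ] [1.02384495 0.30763563 0.27544553]
scene [-0.31503667 -0.47990192  0.75605853]
bolt_housing [(array([279.6, 247. ]), 0.56)]
nest [(array([300. , 213.1]), 0.95), (array([266.9, 168.6]), 0.5)]
leaf_hinge [(array([279., 202.]), 0.82)]
leaf_face [(array([269.6, 168.5]), 0.82), (array([302.3, 211.5]), 0.39)]
bolt_knob [(array([267.4, 170.5]), 0.56)]
jig [(array([301.2, 222.2]), 0.61), (array([208.6, 203.2]), 0.5)]
bush [(array([427.9, 280.2]), 0.58), (array([299.3, 209.3]), 0.4)]
side [ 0.43194169 -0.85561951  0.5623276 ]
bolt_housing [(array([347.5, 218. ]), 0.73)]
nest [(array([325.6, 216.2]), 0.9)]
leaf_hinge [(array([319.1, 198.4]), 0.82), (array([303.1, 181.5]), 0.49)]
leaf_face [(array([317.3, 160.4]), 0.7)]
bolt_knob [(array([346.4, 209.8]), 0.55)]
jig [(array([326.6, 222. ]), 0.65)]
bush [(array([327.4, 206.5]), 0.6), (array([303.7, 180.1]), 0.3)]
```

View pics/scene0.png

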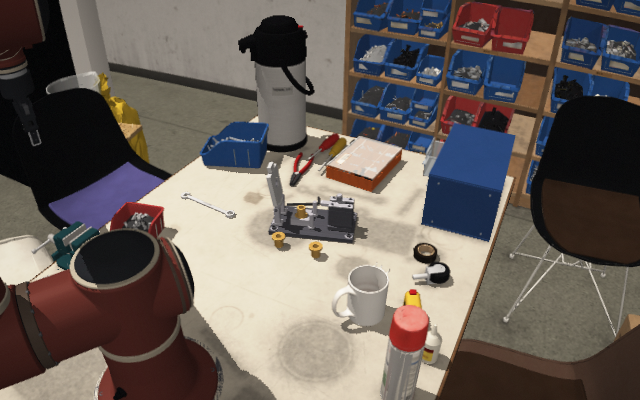

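View pics/side0.png

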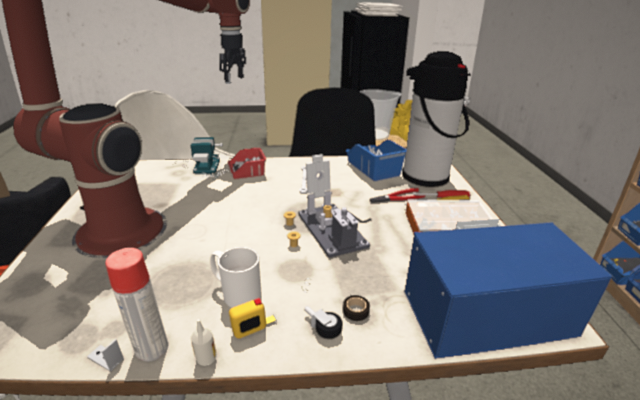

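```bash
cat > fit.py <<'E'
from h import *
from scipy.optimize import least_squares
# pts: list (cam cal, jig point mm, pixel)
def fit(meas,x0):
    def f(x):
        c,s=np.cos(x[2]),np.sin(x[2])
        r=[]
        for cal,P,p in meas:
            X=np.array([x[0]+(c*P[0]-s*P[1])/1e3,x[1]+(s*P[0]+c*P[1])/1e3,P[2]/1e3])
            r.append(proj(cal,X)-p)
        return np.ravel(r)
    r=least_squares(f,x0,loss="soft_l1",f_scale=2);return r.x,f(r.x)
E
python3 - <<'E'
from fit import *
S=ctrl.calibration("scene");D=ctrl.calibration("side")
H,N,L=(0,-98,79),(0,0,23),(0,55,59)
m=[(S,H,(279.6,247)),(S,N,(300,213.1)),(S,L,(279,202)),(D,H,(347.5,218)),(D,N,(325.6,216.2)),(D,L,(319.1,198.4))]
for n,a in (("H",0),("N",1),("L",2)): print(n,tri([ray(S,m[a][2]),ray(D,m[a+3][2])]))
print("face",tri([ray(S,(269.6,168.5)),ray(D,(317.3,160.4))]))
for y in (0,1.5,-1.5,3): 
  x,r=fit(m,[.6,.2,y]);print(x,np.round(r,1),abs(r).sum())
E
```

```text
H [ 0.58565579  0.10789242 -0.10077317]
N [0.53106332 0.00331911 0.02568641]
L [0.51805239 0.05481797 0.05026642]
face [0.51174349 0.07288743 0.14942615]
[0.53107295 0.00215989 0.29466331] [ 61.2 -45.    0.9   3.1  -0.3  -0.   -4.3  -2.    0.8  -0.8  -0.2  -4.8] 123.55825819691941
[0.53107336 0.00215994 0.29467806] [ 61.2 -45.    0.9   3.1  -0.3  -0.   -4.3  -2.    0.8  -0.8  -0.2  -4.8] 123.55838154760477
[0.53107317 0.00215992 0.29467119] [ 61.2 -45.    0.9   3.1  -0.3  -0.   -4.3  -2.    0.8  -0.8  -0.2  -4.8] 123.55832432105072
[0.53649768 0.02191314 2.47259303] [  0.6 -72.2  -5.   -0.2  24.4  11.3  -0.1 -39.2   2.1  -4.8  -2.8  10.1] 172.85353165043168
```

The scene picture shows the raised leaf at (275,187), the bush at (300,212) and the housing at (342,215), so the network's housing point in the scene view was wrong. The side view shows the leaf at (318,180) and the housing at (346,230). The jig is at about (0.53, 0.00) with yaw about 0.3. I'll move over it for a closer look.

```bash
cat >> h.py <<'E'
def go(pos,yaw,ob=None):
    "shift (cm) and turn to reach a world pose with tool down, tool y along jig x (yaw)"
    ob=ob or ctrl.get_obs();R0=Ro.from_rotvec(ob["tool_rot"])
    c,s=np.cos(yaw),np.sin(yaw);R1=Ro.from_matrix(np.array([[-s,c,0],[c,s,0],[0,0,-1]]))
    return np.round(R0.inv().apply(np.array(pos)-ob["tool_pos"])*100,2),np.round((R0.inv()*R1).as_rotvec(),3)
E
python3 - <<'E'
from h import *
c=ctrl.calibration("wrist");ob=ctrl.get_obs();R0=Ro.from_rotvec(ob["tool_rot"])
print("cam in tool",R0.inv().apply(-np.array(c["R"]).T@c["t"]-ob["tool_pos"]),"axis",R0.inv().apply(np.array(c["R"])[2]),c["fx"])
print(go((.53,0.,.36),.295),go((.56,-.06,.36),.295), go((.25,.57,.36),.295))
E
```

```text
cam in tool [ 0.06941033  0.00037241 -0.16589554] axis [-2.70895033e-01 -6.29055473e-05  9.62608891e-01] 330.5691699270666
(array([-48.51, -41.14, -15.19]), array([ 0.   , -0.   ,  0.861])) (array([-53.67, -45.42, -15.19]), array([ 0.   , -0.   ,  0.861])) (array([  0.09,  -0.26, -15.19]), array([ 0.   , -0.   ,  0.861]))
```

```bash
python3 -m handwheel '[[[-3,-3,-6],[0,0,0.15]],[[-7,-6,-12],[0,0,0.3]],[[-12,-10,-15.2],[0,0,0.45]],[[-17,-14,-15.2],[0,0,0.6]],[[-22,-19,-15.2],[0,0,0.75]]]' 1 30
python3 - <<'E'
from h import *
print(go((.53,0.,.36),.295))
E
```

```text
t: 1.42
tool_pos: [0.3621, 0.3443, 0.3595]
tool_rot: [1.733, 2.619, 0.005]
contact_force: [0.7, 0.5, -0.7]
opening: -0.0
grip_force: 0.0
(array([-38.25,   2.  ,  -0.06]), array([ 0.003, -0.001,  0.107]))
```

```bash
python3 -m handwheel '[[[-6,0.4,0],[0,0,0.1]],[[-12,0.8,0],[0,0,0.1]],[[-18,1.2,0],[0,0,0.1]],[[-24,1.6,0],[0,0,0.1]],[[-30,2,0],[0,0,0.1]]]'
python3 -m handwheel '[[[-5,0,0],[0,0,0]],[[-7.5,0,0],[0,0,0]],[[-7.5,0,0],[0,0,0]]]'
python3 - <<'E'
from fit import *
im=ctrl.get_image("wrist");W=ctrl.calibration("wrist");cv2.imwrite("pics/w1.png",im)
J={"bolt_housing":(0,-98,79),"nest":(0,0,23),"leaf_hinge":(0,55,59),"jig":(0,0,0)}
m=[]
for q in ["bolt_housing","nest","leaf_hinge","bolt_knob","bush","leaf_face"]:
    r=ctrl.landmark_of("wrist",q);print(q,[(np.round(a["position"],1),round(a["score"],2)) for a in r[:2]])
    if q in J and r: m.append((W,J[q],r[0]["position"]))
    if q=="bolt_knob": k=r
    if q=="leaf_face": f=r
x,r=fit(m,[.53,0,.295]);print(x,np.round(r,1));print(go((.53,0,.36),.295))
c,s=np.cos(x[2]),np.sin(x[2])
for a in k[:2]:
    p=onz(*ray(W,a["position"]),.09)-[x[0],x[1],0];print("knob jig",c*p[0]+s*p[1],-s*p[0]+c*p[1])
E
```

```text
t: 2.05
tool_pos: [0.4986, 0.076, 0.358]
tool_rot: [1.857, 2.533, 0.001]
contact_force: [0.4, -0.2, 0.4]
opening: -0.0001
grip_force: 0.0
t: 2.42
tool_pos: [0.5208, 0.005, 0.3574]
tool_rot: [-1.86, -2.531, 0.0]
contact_force: [-1.0, 0.1, -0.2]
opening: 0.0001
grip_force: 0.0
bolt_housing [(array([330.3, 229. ]), 0.74)]
nest []
leaf_hinge [(array([329.7, 117.4]), 0.85)]
bolt_knob [(array([329.6, 229.2]), 0.61), (array([330.6, 106.1]), 0.17)]
bush [(array([323.7, 161.9]), 0.59)]
leaf_face [(array([330.4, 107.6]), 0.68)]
[0.53446524 0.00739208 0.31522492] [-0.  -0.8  0.   0.7]
(array([-0.98,  0.69, -0.21]), array([0.   , 0.   , 0.013]))
knob jig -0.0012948446140178607 -0.09532321537812675
knob jig 0.00029394059819862553 0.07102514907075316
```

View pics/w1.png

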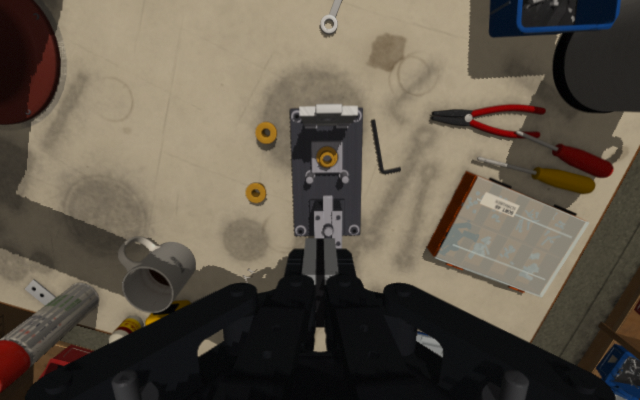

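```bash
python3 - <<'E'
import cv2
i=cv2.imread("pics/w1.png")[90:260,270:390];cv2.imwrite("pics/w1c.png",cv2.resize(i,None,fx=3.5,fy=3.5,interpolation=cv2.INTER_CUBIC))
E
```

```text
(no output)
```

View pics/w1c.png

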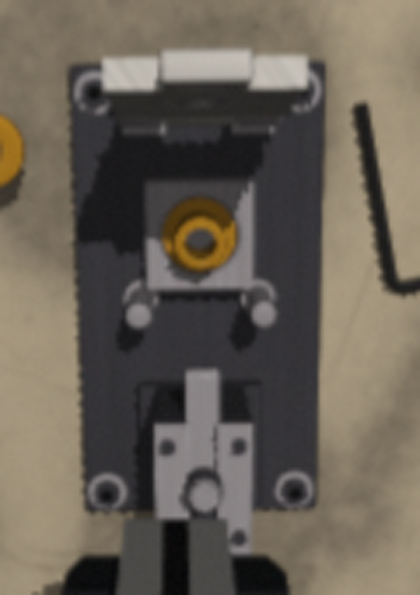

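The crop shows the bolt shot, with its nose at crop (202,370) and its knob at (205,493). The bush is seated at (200,240), the posts are at (139,315) and (264,315), and the leaf is near upright with its tongue end at crop rows 50 to 80. I'll refit with these features.

```bash
python3 - <<'E'
from fit import *
W=ctrl.calibration("wrist");u=lambda a,b:(a/3.5+270-.35,b/3.5+90-.35)
m=[(W,P,u(*p)) for P,p in [((0,0,52),(200,240)),((-26,-29.5,54),(139,315)),((26,-29.5,54),(264,315)),((-55,72,12),(69,65)),((55,72,12),(325,65)),((-55,-134,12),(85,510)),((55,-134,12),(315,512)),((-20,-69,79),(155,425)),((20,-69,79),(252,425))]]
x,r=fit(m,[.53,0,.3]);print("jig",x,np.round(r,1))
c,s=np.cos(x[2]),np.sin(x[2])
def jig(px,z):
    p=onz(*ray(W,px),z)-[x[0],x[1],0];return np.round([1e3*(c*p[0]+s*p[1]),1e3*(-s*p[0]+c*p[1])],1)
print("knob",jig(u(205,493),.1),"nose",jig(u(202,370),.072))
def W2(P): return np.array([x[0]+(c*P[0]-s*P[1])/1e3,x[1]+(s*P[0]+c*P[1])/1e3,P[2]/1e3])
for th in (1.4,1.57,1.7,1.8,1.95):
    d=np.array([-np.cos(th),np.sin(th)]);n=np.array([np.sin(th),np.cos(th)]);h=np.array([55,59])
    print(th,[np.round(3.5*(proj(W,W2((0,*(h+108*d+k*n))))+.35-[270,90])) for k in (5,-5)])
np.save("jig.npy",x)
E
```

```text
jig [0.53192105 0.00433536 0.31764201] [ 0.2  1.2 -0.2  0.3 -0.1  0.   0.2 -0.4  0.5 -1.  -0.2  0.6  0.2 -0.5
 -0.5  0.   0.  -0.2]
knob [  0.4 -90.3] nose [ -0. -48.]
1.4 [array([208., 169.]), array([208., 201.])]
1.57 [array([208., 108.]), array([208., 141.])]
1.7 [array([208.,  60.]), array([208.,  94.])]
1.8 [array([207.,  24.]), array([208.,  57.])]
1.95 [array([207., -29.]), array([207.,   3.])]
```

```bash
cat >> h.py <<'E'
import os
def jp(P):
    x=np.load("jig.npy");c,s=np.cos(x[2]),np.sin(x[2])
    return np.array([x[0]+(c*P[0]-s*P[1])/1e3,x[1]+(s*P[0]+c*P[1])/1e3,P[2]/1e3])
def goj(*P): return go(jp(P),np.load("jig.npy")[2])
def st():
    x=np.load("jig.npy");c,s=np.cos(x[2]),np.sin(x[2]);o=ctrl.get_obs();p=np.array(o["tool_pos"])-[x[0],x[1],0];f=o["contact_force"]
    print("t",o["t"],"jig TCP",np.round(1e3*np.array([c*p[0]+s*p[1],-s*p[0]+c*p[1],p[2]]),1),"F",np.round([c*f[0]+s*f[1],-s*f[0]+c*f[1],f[2]],1))
E
python3 - <<'E'
from h import *
st();print(goj(0,-57,130),goj(0,-57,86))
E
```

```text
t 2.775 jig TCP [-10.    6.4 357.9] F [-0.  -0.5  0.2]
(array([-6.33,  1.06, 22.79]), array([ 0.  ,  0.  , -0.01])) (array([-6.33,  1.05, 27.19]), array([ 0.  ,  0.  , -0.01]))
```

```bash
python3 -m handwheel '[[[-3,1.05,5],[0,0,-0.01]],[[-6.3,1.05,10],[0,0,-0.01]],[[-6.3,1.05,15],[0,0,-0.01]],[[-6.3,1.05,20],[0,0,-0.01]],[[-6.3,1.05,23],[0,0,-0.01]]]' >/dev/null
python3 - <<'E'
from h import *
st();print(goj(0,-57,86))
E
```

```text
t 3.4 jig TCP [ -1.6 -56.3 124.5] F [-0.1  0.1  0.7]
(array([-0.08,  0.17,  3.85]), array([-0.003, -0.002, -0.001]))
```

```bash
python3 -m handwheel '[[[-0.05,0.1,2.5],[0,0,0]],[[-0.05,0.1,3.7],[0,0,0]],[[-0.05,0.1,3.7],[0,0,0]]]' >/dev/null
python3 - <<'E'
from h import *
st();print(goj(0,-57,86));cv2.imwrite("pics/w2.png",ctrl.get_image("wrist")[80:380,140:500])
E
```

```text
t 3.775 jig TCP [  0.3 -57.6  90.2] F [-0.5 -0.7  1. ]
(array([ 0.06, -0.03,  0.42]), array([-0.001, -0.001, -0.001]))
```

View pics/w2.png

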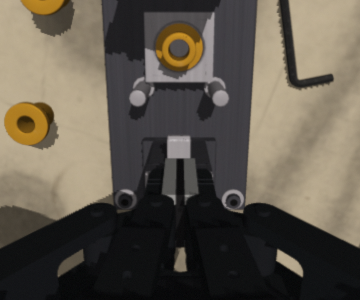

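The fingertips sit centred in x, just in front of the bolt knob, with the bush at (180,47) of the crop undisturbed. I'll push the bolt back.

```bash
python3 -m handwheel '[[[0,0,0.35],[0,0,0]],[[-0.9,0,0.35],[0,0,0]],[[-1.7,0,0.35],[0,0,0]],[[-2.4,0,0.35],[0,0,0]],[[-3,0,0.35],[0,0,0]]]' ;python3 -c "from h import *;st()"; python3 -m handwheel '[[[-0.3,0,0],[0,0,0]],[[-0.6,0,0],[0,0,0]],[[-0.6,0,0],[0,0,0]]]' >/dev/null;python3 -c "from h import *;st()"
```

```text
t: 4.45
tool_pos: [0.5602, -0.0799, 0.0873]
tool_rot: [1.845, 2.543, 0.0]
contact_force: [-0.1, -0.0, 0.6]
opening: 0.0002
grip_force: 0.0
t 4.45 jig TCP [  0.6 -88.9  87.3] F [-0.1  0.   0.6]
t 4.825 jig TCP [  0.6 -94.3  87.2] F [ 0.  -0.1 -0.3]
```

```bash
python3 - <<'E'
from h import *
i=ctrl.get_image("side");W=ctrl.calibration("side")
print(proj(W,jp((0,-90,90))),proj(W,jp((0,-112,90))),proj(W,ctrl.get_obs()["tool_pos"]))
a=cv2.resize(i[150:265,270:410],None,fx=4,fy=4,interpolation=cv2.INTER_CUBIC);cv2.imwrite("pics/s3.png",a)
E
```

```text
[343.04735345 209.58810835] [347.25471115 214.22215478] [343.97665744 211.43589731]
```

View pics/s3.png

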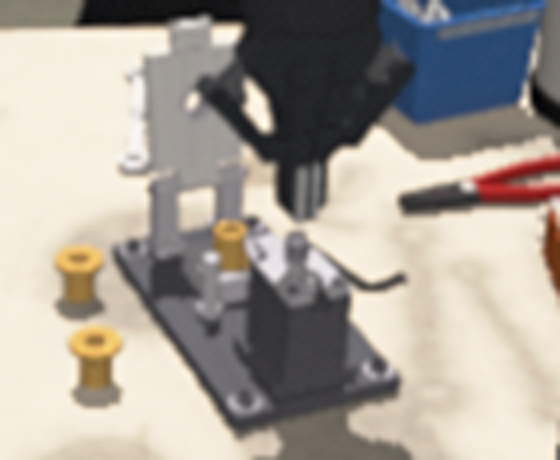

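The side view shows the fingertips at crop (308,218), behind and above the knob at (298,245). The knob has not moved much. I'll check the geometry.

```bash
python3 - <<'E'
from h import *
W=ctrl.calibration("side")
for P in [(-55,-134,12),(55,-134,12),(-55,72,12),(0,-98,100),(0,-90,100),(0,-94,87),(0,-94,107),(0,-75,107),(0,-60,95)]: print(P,np.round(4*(proj(W,jp(P))-[270,150])))
o=ctrl.get_obs();print(o["q"],o["opening"],o["t"]);st()
i=ctrl.get_image("wrist");cv2.imwrite("pics/w4.png",cv2.resize(i[130:330,220:440],None,fx=2.7,fy=2.7,interpolation=cv2.INTER_CUBIC));w=ctrl.calibration("wrist")
print("wrist crop tcp",2.7*(proj(w,o["tool_pos"])-[220,130]),"knob-90",2.7*(proj(w,jp((0,-90,100)))-[220,130]))
E
```

```text
(-55, -134, 12) [233. 410.]
(55, -134, 12) [401. 368.]
(-55, 72, 12) [109. 237.]
(0, -98, 100) [299. 230.]
(0, -90, 100) [293. 224.]
(0, -94, 87) [295. 246.]
(0, -94, 107) [297. 216.]
(0, -75, 107) [282. 201.]
(0, -60, 95) [271. 207.]
[-2.80876528e-01  2.43585777e-02  1.85145197e+00  8.27874594e-05
  1.26592793e+00 -5.96933785e-01] 0.00031882914891225787 4.875
t 4.875 jig TCP [  0.6 -94.1  87.1] F [ 0.2 -0.3 -0.6]
wrist crop tcp [270.60264062 292.51494766] knob-90 [267.51716171 299.15992537]
```

View pics/w4.png

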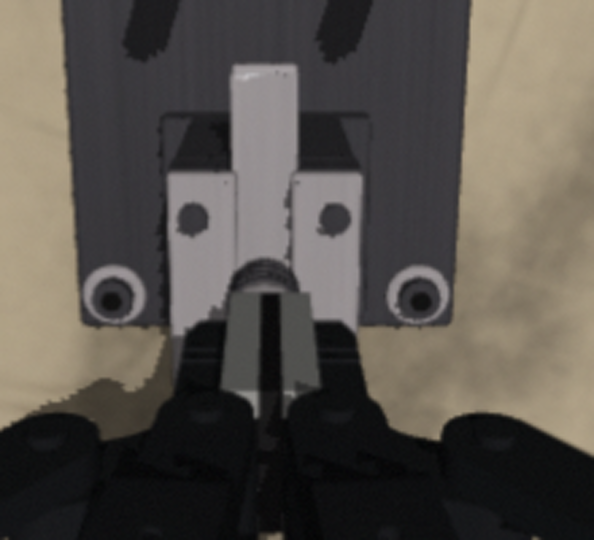

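```bash
python3 - <<'E'
from fit import *
W=ctrl.calibration("wrist");D=ctrl.calibration("side")
u=lambda a,b:((a+.5)/2.7+220-.5,(b+.5)/2.7+130-.5); v=lambda a,b:((a+.5)/4+270-.5,(b+.5)/4+150-.5)
mw=[(W,P,u(*p)) for P,p in [((-55,-134,12),(80,326)),((55,-134,12),(453,326)),((-20,-69,79),(168,172)),((20,-69,79),(362,172))]]
md=[(D,P,v(*p)) for P,p in [((-55,-134,12),(240,430)),((55,-134,12),(400,383)),((-55,72,12),(114,247)),((0,0,52),(230,228)),((-20,-127,79),(287,298)),((20,-127,79),(347,283)),((-20,-69,79),(246,240))]]
def fz(m,z,x0=(.532,.004,.3)):
    return fit([(c,(P[0],P[1],P[2]+z),p) for c,P,p in m],list(x0))
for n,m in (("W",mw),("D",md)):
  for z in (-25,-20,-15,-10,-5,0,5): x,r=fz(m,z);print(n,z,np.round(x,4),round(float((r**2).sum()),2))
x,r=fz(md,0);print(np.round(r,1));x,r=fz(mw,0);print(np.round(r,1))
# tip seen in side
print("tip z on jig x=0 plane", ray(D,v(308,217)))
E
```

```text
W -25 [ 0.5341 -0.0051  0.3169] 142.29
W -20 [ 0.5337 -0.0037  0.3169] 92.04
W -15 [ 0.5333 -0.0023  0.3168] 51.53
W -10 [ 0.5329 -0.0008  0.3167] 21.95
W -5 [0.5324 0.0006 0.3166] 4.62
W 0 [0.5319 0.0022 0.3164] 1.21
W 5 [0.5315 0.0037 0.3166] 13.77
D -25 [0.5359 0.0354 0.3261] 42.44
D -20 [0.5351 0.0278 0.3222] 37.97
D -15 [0.5342 0.0202 0.3182] 34.22
D -10 [0.5334 0.0126 0.3142] 31.22
D -5 [0.5325 0.005  0.3101] 29.01
D 0 [ 0.5316 -0.0025  0.306 ] 27.61
D 5 [ 0.5308 -0.0099  0.3021] 27.04
[-1.9 -2.9  0.5 -1.5 -0.7 -1.   0.   0.1  0.3  1.   1.2  1.2  0.1  2.8]
[-0.   0.1  0.1  0.2 -0.8 -0.1  0.7 -0. ]
tip z on jig x=0 plane (array([ 0.43194169, -0.85561951,  0.5623276 ]), array([ 0.14924145,  0.85152996, -0.50261687]))
```

The wrist fit agrees with the arm pose. However, the side view and the lack of any push force both put the real finger ends about 2 cm above the reported TCP, so the fingers passed over the knob. I'll back off, lower in small steps while watching the force, and push again.

```bash
python3 -c "
import numpy as np;np.save('jig.npy',[.5320,.0025,.3167])"
python3 -m handwheel '[[[1.2,0,0],[0,0,0]],[[2.4,0,0],[0,0,0]],[[3.2,0,0],[0,0,0]],[[3.2,0,0.2],[0,0,0]],[[3.2,0,0.2],[0,0,0]]]' >/dev/null
python3 -c "from h import *;st()"
for i in 1; do python3 -m handwheel '[[[0,0,0.3],[0,0,0]],[[0,0,0.4],[0,0,0]]]' |grep force; done
python3 -c "from h import *;st()"
```

```text
t 5.55 jig TCP [  1.1 -60.3  85. ] F [ 0.2 -1.1  0.2]
contact_force: [-0.1, -0.4, -0.2]
grip_force: 0.0
t 5.8 jig TCP [  1.  -60.6  80.9] F [-0.3 -0.4 -0.2]
```

```bash
python3 -m handwheel '[[[0,0,0.3],[0,0,0]],[[0,0,0.4],[0,0,0]]]' |grep contact;python3 -c "from h import *;st()"
```

```text
contact_force: [0.0, -0.6, 0.4]
t 6.05 jig TCP [  1.  -60.4  76.8] F [-0.1 -0.5  0.4]
```

```bash
python3 -m handwheel '[[[0,-0.1,0.3],[0,0,0]],[[0,-0.1,0.4],[0,0,0]]]' |grep contact;python3 -c "from h import *;st()"; python3 -m handwheel '[[[0,0,0.2],[0,0,0]],[[0,0,0.4],[0,0,0]]]' |grep contact;python3 - <<'E'
from h import *
st()
i=ctrl.get_image("side");j=ctrl.get_image("wrist")
a=cv2.resize(i[175:255,295:385],(450,400),interpolation=cv2.INTER_CUBIC);b=cv2.resize(j[150:300,260:390],(347,400),interpolation=cv2.INTER_CUBIC)
cv2.imwrite("pics/c5.png",np.hstack([a,b]))
E
```

```text
contact_force: [0.3, 0.2, 0.2]
t 6.3 jig TCP [ -0.  -60.3  72.9] F [0.3 0.1 0.2]
contact_force: [0.8, 0.5, 0.2]
t 6.55 jig TCP [  0.2 -60.4  69.1] F [1.  0.3 0.2]
```

View pics/c5.png

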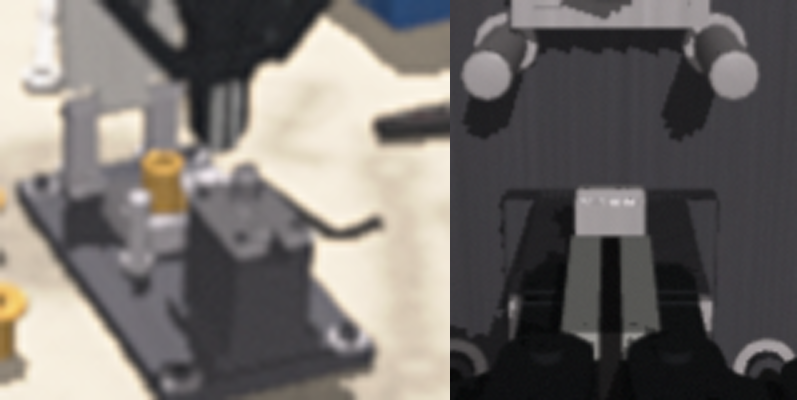

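The side crop shows the tip at (225,145), only slightly lower than the knob top at (245,165). The wrist crop shows the fingers over the bolt just behind its nose, at (610,235). I'll go 6 mm lower and then push.

```bash
python3 -m handwheel '[[[0,0,0.3],[0,0,0]],[[0,0,0.6],[0,0,0]]]' |grep contact;python3 -m handwheel '[[[-0.4,0,0],[0,0,0]],[[-0.8,0,0],[0,0,0]],[[-1.2,0,0],[0,0,0]],[[-1.5,0,0],[0,0,0]]]' >/dev/null;python3 -c "from h import *;st()"
python3 -m handwheel '[[[-0.3,0,0],[0,0,0]],[[-0.5,0,0],[0,0,0]]]' >/dev/null;python3 -c "from h import *;st()"
```

```text
contact_force: [0.8, 0.1, -0.0]
t 7.4 jig TCP [  0.3 -75.8  63.3] F [-0.6 -0.4  0.1]
t 7.65 jig TCP [  0.2 -80.2  63.3] F [0.3 2.7 0.9]
```

```bash
python3 -m handwheel '[[[-0.4,0,0],[0,0,0]],[[-0.8,0,0],[0,0,0]],[[-1.1,0,0],[0,0,0]],[[-1.4,0,0],[0,0,0]]]' >/dev/null;python3 -c "from h import *;st()"
python3 -m handwheel '[[[-0.2,0,0],[0,0,0]],[[-0.4,0,0],[0,0,0]]]' >/dev/null;python3 -c "from h import *;st()"
```

```text
t 8.15 jig TCP [  0.2 -94.6  63.2] F [0.4 2.5 1.3]
t 8.4 jig TCP [  0.2 -96.1  63.2] F [-0.3 13.2  6.7]
```

The bolt met its stop at 13 N, so it is fully withdrawn. Next I go up and over, behind the leaf.

```bash
python3 -m handwheel '[[[1,0,0],[0,0,0]],[[2,0,-5],[0,0,0]],[[4,0,-11],[0,0,0]],[[9,0,-14.5],[0,0,0]],[[15,0,-15.5],[0,0,0]]]' >/dev/null
python3 -m handwheel '[[[5,0,0],[0,0,0]],[[6,0,0],[0,0,0]],[[6,0,0],[0,0,0]]]' >/dev/null
python3 - <<'E'
from h import *
st();print(goj(0,112,225),goj(0,112,128))
i=ctrl.get_image("side");j=ctrl.get_image("wrist")
a=cv2.resize(i[110:260,260:400],(420,450),interpolation=cv2.INTER_CUBIC);b=cv2.resize(j[100:400,200:440],(360,450))
cv2.imwrite("pics/c6.png",np.hstack([a,b]))
h=np.array([55,59])
for th in np.arange(1.7,-.01,-.1):
    d=np.array([-np.cos(th),np.sin(th)]);n=np.array([np.sin(th),np.cos(th)])
    c=h+97*d+5*n;print(round(th,2),np.round(c+[10,-20],0),end="; ")
E
```

```text
t 9.4 jig TCP [  0.3 111.5 218. ] F [ 0.4  0.5 -0.1]
(array([ 0.05, -0.03, -0.7 ]), array([-0.   ,  0.001,  0.   ])) (array([ 0.06, -0.03,  9.  ]), array([-0.   ,  0.001,  0.   ]))
1.7 [ 82. 135.]; 1.6 [ 73. 136.]; 1.5 [ 63. 136.]; 1.4 [ 53. 135.]; 1.3 [ 44. 134.]; 1.2 [ 35. 131.]; 1.1 [ 25. 128.]; 1.0 [ 17. 123.]; 0.9 [  9. 118.]; 0.8 [  1. 112.]; 0.7 [ -6. 105.]; 0.6 [-12.  98.]; 0.5 [-18.  90.]; 0.4 [-22.  81.]; 0.3 [-26.  72.]; 0.2 [-29.  63.]; 0.1 [-31.  54.]; -0.0 [-32.  44.];
```

View pics/c6.png

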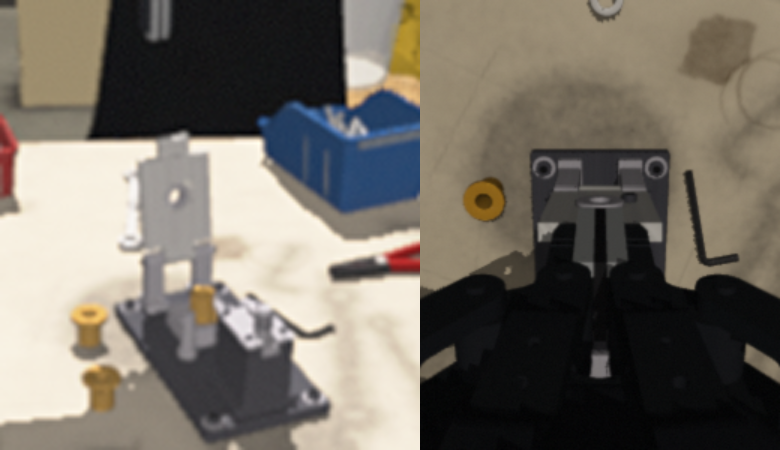

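The bolt is withdrawn and the fingers are behind and above the leaf. I'll descend and push.

```bash
python3 -m handwheel '[[[0,0,4],[0,0,0]],[[0,0,8],[0,0,0]],[[-0.7,0,8.7],[0,0,0]],[[-1.5,0,8.7],[0,0,0]],[[-2,0,8.7],[0,0,0]]]' >/dev/null;python3 -c "from h import *;st()"
python3 -m handwheel '[[[-0.7,0,0],[0,0,0]],[[-1.4,0,0],[0,0,0]],[[-2.1,0,-0.2],[0,0,0]],[[-2.8,0,-0.3],[0,0,0]],[[-3.5,0,-0.3],[0,0,0]]]' >/dev/null;python3 -c "from h import *;st()"
```

```text
t 10.125 jig TCP [  1.7  90.1 133.5] F [0.1 0.6 0. ]
t 10.75 jig TCP [  0.   56.4 133.8] F [ 2.2  2.2 -1.3]
```

```bash
python3 -m handwheel '[[[-1.2,0,0],[0,0,0]],[[-2.2,0,0.3],[0,0,0]],[[-3.1,0,0.6],[0,0,0]],[[-3.9,0,1.1],[0,0,0]],[[-4.8,0,1.6],[0,0,0]]]' >/dev/null;python3 -c "from h import *;st()"
python3 -m handwheel '[[[-0.8,0,0.7],[0,0,0]],[[-1.5,0,1.4],[0,0,0]],[[-2.1,0,2.1],[0,0,0]],[[-2.6,0,2.9],[0,0,0]]]' >/dev/null;python3 -c "from h import *;st()"
```

```text
t 11.375 jig TCP [  0.5   7.7 118.3] F [-0.5  1.5  0.5]
t 11.875 jig TCP [  0.5 -18.   88.9] F [ 0.1 -0.1  1.6]
```

```bash
python3 -m handwheel '[[[-0.4,0,0.8],[0,0,0]],[[-0.8,0,1.7],[0,0,0]],[[-1.1,0,2.6],[0,0,0]],[[-1.3,0,3.5],[0,0,0]],[[-1.4,0,4.1],[0,0,0]]]' >/dev/null;python3 -c "from h import *;st()"
python3 -m handwheel '[[[0,0,0.2],[0,0,0]],[[0,0,0.4],[0,0,0]]]' >/dev/null;python3 -c "from h import *;st()"
```

```text
t 12.5 jig TCP [ -0.  -31.3  47.4] F [ 0.7 -0.7  1.6]
t 12.75 jig TCP [ -0.1 -31.2  44. ] F [-0.9 -1.   1.6]
```

```bash
for k in 1; do python3 -m handwheel '[[[0,0,0.2],[0,0,0]],[[0,0,0.3],[0,0,0]]]' >/dev/null;python3 -c "from h import *;st()"; done
python3 -m handwheel '[[[0,0,0.2],[0,0,0]],[[0,0,0.2],[0,0,0]]]' >/dev/null;python3 -c "from h import *;st()"
```

```text
t 13.0 jig TCP [  0.1 -31.3  41.1] F [-0.6  0.1  2.4]
t 13.25 jig TCP [  0.3 -31.3  40.6] F [-4.9  1.2  9.9]
```

```bash
python3 -m handwheel '[[[0,0,0.15],[0,0,0]],[[0,0,0.15],[0,0,0]]]' >/dev/null;python3 -c "from h import *;st()"
python3 -m handwheel '[[[0,0,-2],[0,0,0]],[[0,0,-6],[0,0,0]],[[-2,0,-8],[0,0,0]],[[-6,0,-9],[0,0,0]],[[-10,0,-9],[0,0,0]]]' >/dev/null;python3 -m handwheel '[[[-1,0,0],[0,0,0]],[[-1,0,0],[0,0,0]]]' >/dev/null
python3 - <<'E'
from h import *
st();print(goj(0,-140,64))
i=ctrl.get_image("side");j=ctrl.get_image("wrist")
a=cv2.resize(i[150:270,270:400],(420,388),interpolation=cv2.INTER_CUBIC);b=cv2.resize(j[20:300,220:430],(375,500))
cv2.imwrite("pics/c7.png",np.hstack([cv2.copyMakeBorder(a,0,112,0,0,0),b]))
E
```

```text
t 13.5 jig TCP [  0.4 -31.4  40.5] F [-8.   2.7 16.5]
t 14.375 jig TCP [  -0.3 -142.   127.2] F [-0.2  0.4 -0.3]
(array([0.19, 0.03, 6.32]), array([-0.001, -0.001, -0.002]))
```

View pics/c7.png

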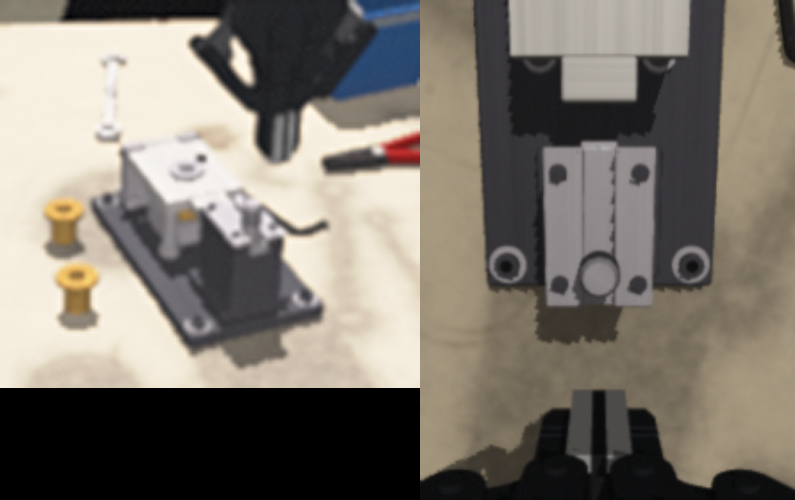

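The leaf lies flat over the bush, the bolt is withdrawn with its knob at (600,273), and the loose things have not moved. Next I lower behind the knob and shoot the bolt.

```bash
python3 -m handwheel '[[[0,0,3],[0,0,0]],[[0,0,6],[0,0,0]],[[0.2,0,6.4],[0,0,0]],[[0.2,0,6.4],[0,0,0]]]' >/dev/null;python3 -c "from h import *;st()"
python3 -m handwheel '[[[0.5,0,0],[0,0,0]],[[1,0,0],[0,0,0]],[[1.4,0,0],[0,0,0]],[[1.8,0,0],[0,0,0]],[[2.2,0,0],[0,0,0]]]' >/dev/null;python3 -c "from h import *;st()"
```

```text
t 14.975 jig TCP [   0.4 -138.7   64.1] F [-0.2  0.   0.6]
t 15.6 jig TCP [   0.4 -117.5   64.1] F [ 0.7 -1.7  1.8]
```

```bash
python3 -m handwheel '[[[0.4,0,0],[0,0,0]],[[0.8,0,0],[0,0,0]],[[1.1,0,0],[0,0,0]],[[1.4,0,0],[0,0,0]]]' >/dev/null;python3 -c "from h import *;st()"
python3 -m handwheel '[[[0.15,0,0],[0,0,0]],[[0.3,0,0],[0,0,0]]]' >/dev/null;python3 -c "from h import *;st()"
```

```text
t 16.1 jig TCP [   0.2 -105.    63.9] F [  0.7 -11.8  -1.5]
t 16.35 jig TCP [   0.2 -104.9   64.1] F [  0.8 -18.9  -3.5]
```

Stopped at 19 N. I'll withdraw the fingers and check the bolt with the network.

```bash
python3 -m handwheel '[[[-1.2,0,0],[0,0,0]],[[-2.5,0,-2],[0,0,0]],[[-4,0,-7],[0,0,0]],[[-4,0,-12],[0,0,0]],[[-4,0,-14],[0,0,0]]]' >/dev/null; python3 -m handwheel '[[[0,0,-0.5],[0,0,0]],[[0,0,-0.5],[0,0,0]]]' >/dev/null
python3 - <<'E'
from h import *
st();g=ctrl.get_image("wrist");W=ctrl.calibration("wrist");cv2.imwrite("pics/end.png",g)
x=np.load("jig.npy");c,s=np.cos(x[2]),np.sin(x[2])
for q,z in (("bolt_knob",.09),("bolt_housing",.079),("leaf_face",.064)):
    for r in ctrl.landmark_of("wrist",q)[:2]:
        p=onz(*ray(W,r["position"]),z)-[x[0],x[1],0];print(q,round(r["score"],2),np.round([1e3*(c*p[0]+s*p[1]),1e3*(-s*p[0]+c*p[1])],1))
# brightness profile along jig y, beside/over bolt nose; knob = circle at z 100
gray=cv2.cvtColor(g,cv2.COLOR_BGR2GRAY)
for X in (0,4): print([int(gray[tuple(np.round(proj(W,jp((X,y,72)))[::-1]).astype(int))]) for y in range(-72,-28,2)])
p=np.array([proj(W,jp((0,y,100))) for y in (-112,-86)]);print(np.round(p,1))
ci=cv2.HoughCircles(cv2.resize(gray,None,fx=4,fy=4,interpolation=cv2.INTER_CUBIC),cv2.HOUGH_GRADIENT,1,20,param1=60,param2=25,minRadius=18,maxRadius=50)
if ci is not None:
    for a in ci[0]:
        if abs(a[0]/4-p[0,0])<8 and p[:,1].min()-15<a[1]/4<p[:,1].max()+15: print(a/4)
E
```

```text
t 17.225 jig TCP [  -0.5 -139.7  207.2] F [ 1.   0.  -0.1]
bolt_knob 0.93 [ -0.7 -86.2]
bolt_housing 0.65 [ -0.  -97.8]
leaf_face 0.56 [  1.3 -37.5]
leaf_face 0.55 [-94.1 -57.7]
[145, 145, 145, 145, 146, 146, 147, 147, 148, 149, 150, 150, 150, 151, 160, 150, 176, 129, 176, 177, 177, 177]
[134, 141, 143, 145, 145, 144, 146, 146, 145, 147, 147, 148, 148, 148, 157, 151, 176, 125, 173, 175, 175, 175]
[[321.4 157.6]
 [321.5 125.6]]
[321.875 126.125   7.85 ]
```

The knob is at y -86 (home), the bolt nose ends at about y -41 over the tongue, and the leaf is down. The arm is clear of everything, so I'll hand the job in.

```bash
python3 -c "from station import ctrl;print(ctrl.finish_job())"
```

```text
the job is handed in; nothing more can be done
None
```

The jig is closed and the job is handed in at about 17 s of the 51 s allowed: bolt pushed clear, leaf fully down over the bush, then bolt fully home over the tongue. The bush and loose things looked undisturbed in the last picture I viewed, taken before the final bolt push.

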